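# Tap the wheel-head hub

### The arm

A 6-joint arm with a two-finger parallel gripper is mounted at the origin on the work surface. World frame = base frame: x ahead of the robot, y to its left, z up, the work surface at z = 0. Lengths are in m, angles in degrees, forces in N, time in s.
With the tool pointing down it reaches from about 0.3 to 0.75 m from the base axis. Payload 8.5 kg.
Tool frame: the origin (TCP) lies between the finger pads; the fingertips stand ahead of it and the grasp point (between the pads) lies 8 mm behind it (env.tcp_to_tips is the z of the fingertips in the tool frame, in m); z points along the fingers, x is the direction in which the jaws open and shut, and the axes are right-handed (so a half turn about z gives the same grasp; the last joint's range is limited). The gripper opens to 85 mm and grips with 20 to 120 N. Pads are 22 mm wide; open, the fingers measure 114 mm over their backs; the gripper's body (76 mm by 85 mm) begins 54 mm behind the grasp point. The pads swing forward as they close: fully open they stand 13 mm farther back than shut.
Start: joints at [-84.471, 21.807, 74.336, -0, 83.858, -12.336], TCP at [0.169, -0.523, 0.242] pointing down, gripper open.
Joint ranges: [-178.18, 178.18], [-50.72, 133.34], [12.68, 142.11], [-81.47, 261.47], [9.98, 163.14], [-165.26, 165.26]. Speed limits (degrees/s): [136.94, 136.94, 180, 180, 180, 180].

### API

Orientations are given as a 3x3 rotation matrix whose columns are the frame's x, y, z axes.
In Python, from rig import observe, viewer, env gives the robot as it stands.
- The arm moves only by the tool jog_arm, never from a script. Its arguments are lists of equal length, an entry for each row: "dr": the turn, a rotation vector about the tool's x, y, z in rad, a list of three; "slide": the shift along the tool's x, y, z in m, a list of three; "gripper": the opening, from -1 (shut) to 1 (fully open), so that 0 is half open. In form: {"dr": [[rx, ry, rz], ...], "slide": [[dx, dy, dz], ...], "gripper": [gripper, ...]}. A call has exactly 10 rows; each row shifts and turns the commanded pose from where the row before left it, along the tool's axes as they then stand; what a row does not reach is not made up. A row lasts 1/10 s, in which the tool goes at most 50 mm and 8.59 degrees, less where a joint would pass 70% of its speed; a pose out of reach is approached as far as the arm can. A call is refused whole if a number of a shift passes 0.05 or a number of a turn 0.15, either way. A call with a gripper value outside its range is refused whole. The fingers move at their own pace and stop on an object; "force" is the grip in N (left out, the last holds). Time passes only in rows, so rows that do not move let the fingers close, or fill a call up. It gives the time, the measured TCP pose, the force and the opening at its end, in the units of the state.
- observe(): the state, without advancing time (a new reading comes with each control period).
- viewer.get_image(name): name is "scene" or "top" or "wrist"; returns a dict with "pixels" (384x512x3 uint8, blue, green, red), "camera_matrix" (3x3 intrinsics, pixels), "R" (3x3) and "t" (3): a world point X has camera coordinates R X + t. Camera axes: x right, y down, z forward; pixel columns grow to the right and rows downward; lengths in m; the calibration is good to about 2 mm. A picture is of the moment at which its call begins. There is no depth.
- env.close_job(): hands the job in, once; it reports no verdict.
The state is a dict: "time_s": time; "q": joint angles; "qvel": joint speeds; "joint_efforts": joint torques, N m; "position": TCP position; "tool_rot": TCP orientation; "ft_force": force on the tool from outside, world axes, zero at the start; "wrist_torque": the same for the moment, N m; "grip_width": finger opening in m.
Only numpy, scipy, OpenCV 4.12 (cv2) and the standard library are available. Lean on these libraries where they do the work, as an engineer would, in place of code of your own. Each camera call takes 0.05 s, during which the arm holds its last target.

### The job

Cut the thread in the round aluminium wheel-head hub with the tap that is already started in it: by the wooden knob of its crank, turn the tap half a turn forward (clockwise seen from above), a quarter turn back to break the chip, then half a turn forward again to depth, stopping for about a second at each of these three points. Then let go and leave the crank there. Leave the smaller tap in the square nut blank alone.

Things in the scene. Friction and masses are not known exactly. Their poses are not given: they have to be found in the camera images.
- hub_crank (a joint): turn of the large tap, rad: 0 at the start, grows clockwise from above, free from -0.6 to 5.6, stays where left, needs 0.12 N m (3 N at the knob), sinks 1.75 mm a turn. It stands in a round aluminium hub (flange 110 mm, boss 44 mm across) on a 150 mm square wooden board fixed to the bench; its flat steel crank arm is 72 x 16 mm, 8 mm thick, top 126 mm above the bench
- hub_knob_mid (a point): centre, half-way up, of the upright dark wooden knob at the outer end of the hub tap's crank arm: round, 22 mm across, 50 mm high, 50 mm from the tap's axis, centre 151 mm above the bench. It spins freely on its pin, so one unchanging grip from above can lead it round the circle; nothing near stands higher. x axis: from the tap's axis out to the knob
- hub_axis (a point): point on the upright axis of the hub tap, at the height of the knob's centre (in the air above the crank arm): the centre of the circle of 50 mm radius that the knob follows. Its x axis points to the knob, z up.
- nut_knob_mid (a point): centre of the knob (16 mm across, 36 mm high, 119 mm above the bench) of the other, smaller tap: it stands in a square steel nut blank, 40 mm wide, on a 95 mm wooden board, with a crank of only 34 mm radius. To be left alone.
There are look-alikes about, which are no part of the job. Leave any pink or purple look-alike of the part that bears hub_crank alone.

How it is judged (in metres and radians):
On the way, in this order (a step that is already met when the one before it is completed fails the run):
1. the tap has been turned half a turn forward (within 23 degrees) and stopped there (value of joint hub_crank between 2.74 and 3.54 rad and velocity of joint hub_crank between -0.15 and 0.15 rad/s), for 0.3 s.
2. the tap has been turned a quarter turn back from there (within 23 degrees) and stopped there (value of joint hub_crank between 1.17 and 1.97 rad and velocity of joint hub_crank between -0.15 and 0.15 rad/s), for 0.3 s.
3. the tap has been turned half a turn forward again, to three quarters of a turn from its start (within 23 degrees), and stopped there (value of joint hub_crank between 4.31 and 5.11 rad and velocity of joint hub_crank between -0.15 and 0.15 rad/s), for 0.3 s.
At the end, for the whole second after the job is handed in: The hub tap rests, released, at three quarters of a turn clockwise from its start, within 23 degrees (value of joint hub_crank between 4.31 and 5.11 rad and velocity of joint hub_crank between -0.1 and 0.1 rad/s); the robot touches nothing.
It fails at once if the smaller tap in the nut blank was turned (its knob moved by more than 15 mm) (distance of nut_knob_mid from where it was at the start of the episode above 0.015 m).
It also fails if it takes over 61 s, if anything falls off the work surface, if the arm or the gripper's body presses on something with over 40 N, if the wrist force passes 120 N, or if a joint passes its speed limit or range.

## Working session

There is one attempt and no reset: what is moved stays moved. The work goes in short steps, Python scripts to look and compute and a tool call to move; the robot and the scene stay as the last step left them, time stands still between calls to the robot, and variables do not carry over. Pictures are saved under pics/ and viewed, and the job is handed in when it is done.

Besides the shell and the picture viewer there is one more tool, called after "Emit:" by a JSON object that holds its "method" and its "body". jog_arm: Moves the arm, as the interface text tells. Its arguments: {"type":"object","properties":{"dr":{"type":"array","items":{"type":"array","items":{"type":"number"}}},"slide":{"type":"array","items":{"type":"array","items":{"type":"number"}}},"gripper":{"type":"array","items":{"type":"number"}},"force":{"type":"number"}},"required":["dr","slide","gripper"]}

```bash
ls; mkdir -p pics; python3 - <<'E'
from rig import observe, viewer, env
import cv2, pickle
s=observe(); print(s, env.tcp_to_tips)
d={}
for n in ("scene","top","wrist"):
    im=viewer.get_image(n); d[n]=im
    cv2.imwrite(f"pics/{n}0.png",im["pixels"])
    print(n,im["camera_matrix"],im["R"],im["t"])
pickle.dump(d,open("d0.pkl","wb"))
E
```

```text
pics
{'time_s': 0.0, 'q': array([-8.44721766e+01,  2.18428017e+01,  7.43869616e+01, -8.41447027e-04,
        8.38588153e+01, -1.23345326e+01]), 'qvel': array([-0.02277548,  0.00554063, -0.06196733, -0.0252835 , -0.10107196,
        0.02008108]), 'joint_efforts': array([-4.26469023e-04, -4.48461735e+01, -2.31273830e+01, -2.38226348e-04,
        4.82886462e-03, -6.07483344e-06]), 'position': array([ 0.16867914, -0.52318872,  0.2416818 ]), 'tool_rot': array([[ 3.06732726e-01, -9.51795676e-01, -1.63457351e-04],
       [-9.51794486e-01, -3.06732607e-01,  1.53739038e-03],
       [-1.51341922e-03, -3.15990137e-04, -9.99998805e-01]]), 'ft_force': array([-0.37774164,  0.69242103, -1.05041731]), 'wrist_torque': array([ 0.00155717, -0.00181071, -0.02715247]), 'grip_width': 0.08573508774766116} 0.011
scene [[416.21295633   0.         259.06001655]
 [  0.         416.21295633 199.34064922]
 [  0.           0.           1.        ]] [[ 0.18447416  0.98273744 -0.01401472]
 [ 0.82913359 -0.16326548 -0.53467922]
 [-0.5277374   0.08701443 -0.84493889]] [ 0.07549387 -0.33845038  1.46629831]
top [[459.02883568   0.         249.79480599]
 [  0.         459.02883568 191.45006261]
 [  0.           0.           1.        ]] [[ 2.88886733e-02 -9.99572125e-01  4.58391481e-03]
 [-9.84588452e-01 -2.92463475e-02 -1.72424566e-01]
 [ 1.72484853e-01  4.67847375e-04 -9.85012059e-01]] [-0.18245978  0.4835002   1.31278715]
wrist [[267.01461071   0.         251.75946247]
 [  0.         267.01461071 193.15619554]
 [  0.           0.           1.        ]] [[ 0.30643997 -0.95188851 -0.00167479]
 [-0.90539533 -0.29201476  0.30819908]
 [-0.29386023 -0.09292817 -0.95132041]] [-0.54951378 -0.03954541  0.37966657]
```

View pics/scene0.png

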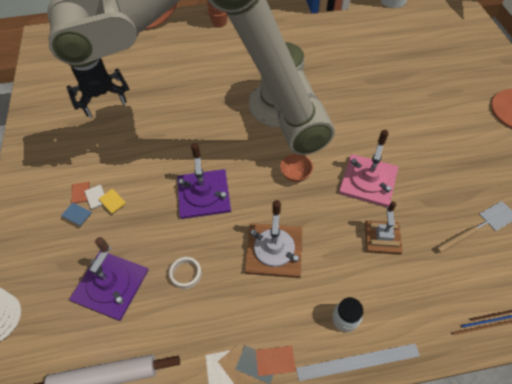

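View pics/top0.png

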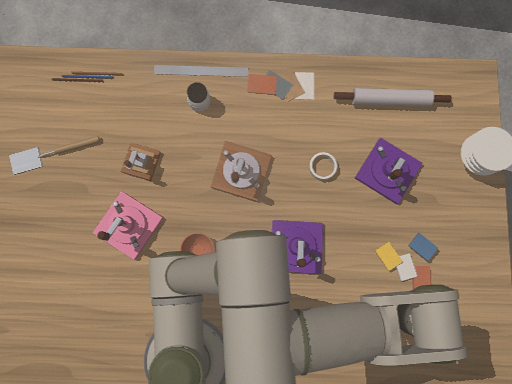

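View pics/wrist0.png

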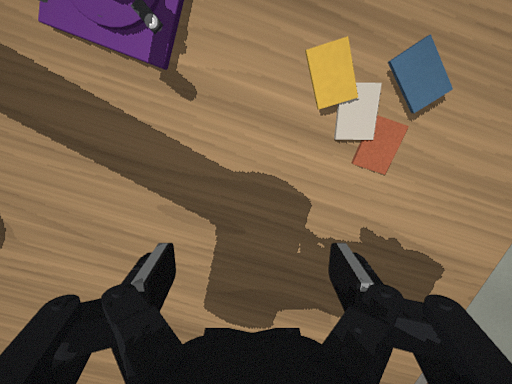

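Candidates for the hub tap, by pixel in the top view:
- Aluminium hub on brown board: (243,170)
- Purple look-alikes: (300,247) and (390,170)
- Pink look-alike: (128,226)
- Small nut tap: (141,161)

I choose the brown board with the silver hub, and check it in a close crop.

```bash
python3 - <<'E'
import pickle,cv2,numpy as np
d=pickle.load(open("d0.pkl","rb"))
t=d["top"]["pixels"][130:215,200:285]; s=d["scene"]["pixels"][190:285,235:315]
t=cv2.resize(t,(400,400),interpolation=cv2.INTER_CUBIC); s=cv2.resize(s,(400,475),interpolation=cv2.INTER_CUBIC)
o=np.zeros((475,800,3),np.uint8);o[:400,:400]=t;o[:,400:]=s
cv2.imwrite("pics/crop0.png",o)
E
```

```text
(no output)
```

View pics/crop0.png

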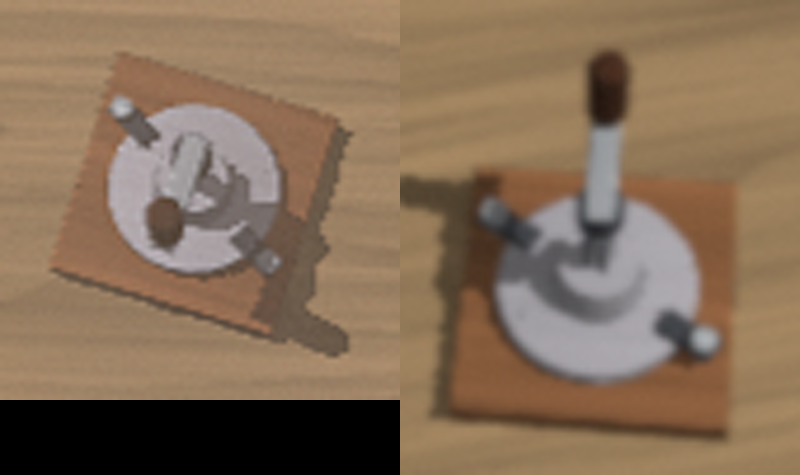

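```bash
cat > h.py <<'E'
import numpy as np
def ray(im,u,v):
    K,R,t=im["camera_matrix"],np.array(im["R"]),np.array(im["t"])
    d=R.T@np.linalg.solve(K,[u,v,1]); return -R.T@t, d/np.linalg.norm(d)
def atz(im,u,v,z):
    c,d=ray(im,u,v); return c+d*(z-c[2])/d[2]
def tri(rs):
    A=np.zeros((3,3));b=np.zeros(3)
    for c,d in rs:
        P=np.eye(3)-np.outer(d,d);A+=P;b+=P@c
    X=np.linalg.solve(A,b); return X,[np.linalg.norm((np.eye(3)-np.outer(d,d))@(X-c)) for c,d in rs]
def proj(im,X):
    p=im["camera_matrix"]@(np.array(im["R"])@X+im["t"]); return p[:2]/p[2]
E
python3 - <<'E'
import pickle,numpy as np
from h import *
d=pickle.load(open("d0.pkl","rb"));T,S=d["top"],d["scene"]
tp=lambda x,y:(200+(x+.5)*85/400-.5,130+(y+.5)*85/400-.5)
sp=lambda x,y:(235+(x-400+.5)/5-.5,190+(y+.5)/5-.5)
for n,a,b,z in [("knob",(165,222),(608,88),.151),("flange",(196,188),(597,288),None)]:
    print(n,tri([ray(T,*tp(*a)),ray(S,*sp(*b))]), [atz(T,*tp(*a),z),atz(S,*sp(*b),z)] if z else '')
print("board corners top, z=.02",[atz(T,*tp(*p),.02)[:2].round(3) for p in [(120,55),(338,122),(275,335),(52,270)]])
print("board corners scene",[atz(S,*sp(*p),.02)[:2].round(3) for p in [(480,172),(735,182),(725,430),(452,412)]])
E
```

```text
knob (array([ 0.50799972, -0.12588425,  0.15590203]), [np.float64(0.00015720947764979025), np.float64(0.00015720947764981578)]) [array([ 0.50899191, -0.12586817,  0.151     ]), array([ 0.50512507, -0.12501466,  0.151     ])]
flange (array([ 0.55703681, -0.14006871,  0.02932782]), [np.float64(0.0005642496930098701), np.float64(0.0005642496930099116)]) 
board corners top, z=.02 [array([ 0.646, -0.088]), array([ 0.605, -0.231]), array([ 0.465, -0.194]), array([ 0.503, -0.05 ])]
board corners scene [array([ 0.469, -0.189]), array([ 0.503, -0.048]), array([ 0.647, -0.089]), array([ 0.609, -0.229])]
```

Chosen tap confirmed: silver hub on the brown board, knob at top (235,177) and scene (276,207). The knob is at about (0.508,-0.126) and the axis at about (0.556,-0.140). I'll keep the tool orientation fixed and move to hover.

Emit:
{"method": "jog_arm", "body": {"dr": [[0, 0, 0], [0, 0, 0], [0, 0, 0], [0, 0, 0], [0, 0, 0], [0, 0, 0], [0, 0, 0], [0, 0, 0], [0, 0, 0], [0, 0, 0]], "slide": [[-0.007, -0.011, 0], [-0.014, -0.022, 0], [-0.014, -0.022, 0], [-0.014, -0.022, 0], [-0.014, -0.022, 0], [-0.014, -0.022, 0], [-0.014, -0.022, 0], [-0.014, -0.022, 0], [-0.014, -0.022, 0], [-0.014, -0.022, 0]], "gripper": [1, 1, 1, 1, 1, 1, 1, 1, 1, 1], "force": 40}}

```text
time_s: 1.15
position: [0.3275, -0.331, 0.2423]
tool_rot: [[0.307, -0.952, 0.0], [-0.952, -0.307, 0.0], [-0.0, -0.0, -1.0]]
ft_force: [0.2, -0.4, -0.1]
grip_width: 0.0855
```

Emit:
{"method": "jog_arm", "body": {"dr": [[0, 0, 0], [0, 0, 0], [0, 0, 0], [0, 0, 0], [0, 0, 0], [0, 0, 0], [0, 0, 0], [0, 0, 0], [0, 0, 0], [0, 0, 0]], "slide": [[-0.014, -0.022, 0], [-0.014, -0.022, 0], [-0.014, -0.022, 0], [-0.014, -0.022, 0], [-0.014, -0.022, 0], [-0.014, -0.022, 0], [-0.014, -0.022, 0], [-0.007, -0.012, 0], [0, 0, 0], [0, 0, 0]], "gripper": [1, 1, 1, 1, 1, 1, 1, 1, 1, 1]}}

```text
time_s: 2.15
position: [0.4523, -0.182, 0.2423]
tool_rot: [[0.307, -0.952, -0.0], [-0.952, -0.307, -0.0], [-0.0, 0.0, -1.0]]
ft_force: [-0.3, -0.0, 0.0]
grip_width: 0.0854
```

```bash
python3 - <<'E'
from rig import observe, viewer, env
import cv2, pickle
from h import *
im=viewer.get_image("wrist"); s=observe(); print(s)
pickle.dump((im,s),open("d1.pkl","wb"))
cv2.imwrite("pics/wrist1.png",im["pixels"])
print(proj(im,np.array([.508,-.126,.176])),proj(im,np.array([.508,-.126,.126])),proj(im,np.array([.556,-.140,.03])))
E
```

```text
{'time_s': 2.2, 'q': array([-3.58946634e+01,  1.55414960e+01,  8.38357142e+01, -1.53586514e-02,
        8.06323125e+01,  3.62668515e+01]), 'qvel': array([-0.70972703, -0.17796042, -0.05255376,  0.02706171,  0.03365182,
        0.15451517]), 'joint_efforts': array([ 7.31872972e-01, -3.82173800e+01, -2.25714791e+01,  2.34666676e-02,
        3.88089582e-03,  6.01701729e-03]), 'position': array([ 0.45218734, -0.18230085,  0.24228114]), 'tool_rot': array([[ 3.06376331e-01, -9.51910427e-01, -2.89700018e-04],
       [-9.51910470e-01, -3.06376309e-01, -1.16818220e-04],
       [ 2.24432596e-05,  3.11558818e-04, -9.99999951e-01]]), 'ft_force': array([-0.65555395, -0.41842869,  0.26109933]), 'wrist_torque': array([-0.04481731, -0.04534841, -0.01712253]), 'grip_width': 0.08544116434096342}
[200.74322577 119.84696369] [210.97684169 117.16632522] [244.83427978  77.75041951]
```

View pics/wrist1.png

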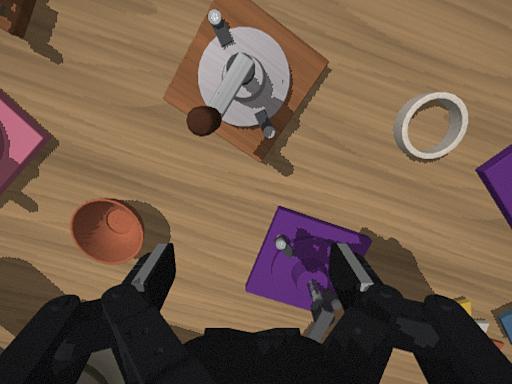

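The wrist view shows the knob at about (204,120), close to the predicted (201,120), with the hub flange at about (245,77). I'll refine in a crop.

```bash
python3 - <<'E'
import pickle,cv2
from h import *
im,s=pickle.load(open("d1.pkl","rb"))
c=im["pixels"][0:165,155:335].copy()
c=cv2.resize(c,None,fx=3.6,fy=3.6,interpolation=cv2.INTER_CUBIC)
def f(X): 
    u=proj(im,np.array(X)); return tuple(int(round(v)) for v in ((u[0]+.5-155)*3.6,(u[1]+.5)*3.6))
for X in [(.508,-.126,.176),(.556,-.140,.126),(.556,-.140,.03)]: cv2.circle(c,f(X),3,(0,255,0),-1)
a=np.linspace(0,6.28,60)
for ctr,r,z in [((.508,-.126),.011,.176),((.556,-.14),.055,.031),((.508,-.126),.011,.127)]:
    cv2.polylines(c,[np.array([f((ctr[0]+r*np.cos(t),ctr[1]+r*np.sin(t),z)) for t in a])],True,(0,255,255),1)
cv2.imwrite("pics/crop1.png",c)
E
```

```text
(no output)
```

View pics/crop1.png

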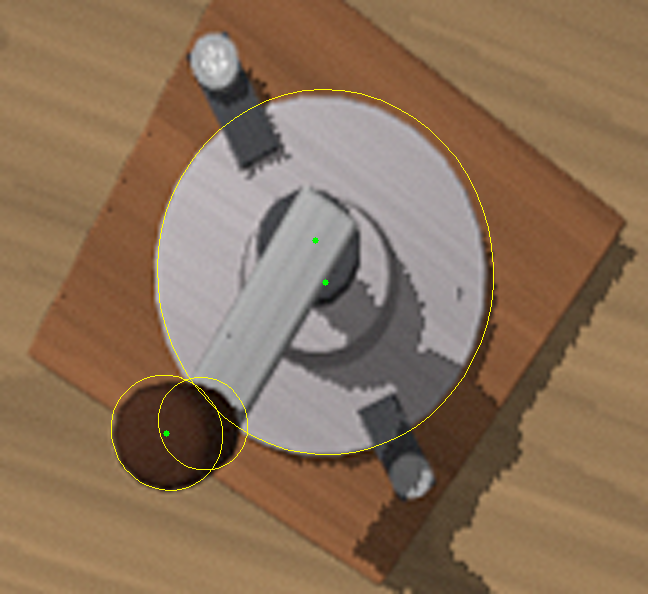

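The overlay with the assumed knob and hub positions fits to about 1 mm. Moving over the knob, then down.

Emit:
{"method": "jog_arm", "body": {"dr": [[0, 0, 0], [0, 0, 0], [0, 0, 0], [0, 0, 0], [0, 0, 0], [0, 0, 0], [0, 0, 0], [0, 0, 0], [0, 0, 0], [0, 0, 0]], "slide": [[-0.004, -0.008, 0], [-0.008, -0.016, 0], [-0.01, -0.02, 0], [-0.01, -0.018, 0], [-0.0045, -0.0084, 0], [0, 0, 0.006], [0, 0, 0.01], [0, 0, 0.01], [0, 0, 0.01], [0, 0, 0]], "gripper": [1, 1, 1, 1, 1, 1, 1, 1, 1, 1]}}

```text
time_s: 3.2
position: [0.5076, -0.1257, 0.2046]
tool_rot: [[0.306, -0.952, -0.003], [-0.952, -0.306, 0.001], [-0.002, 0.002, -1.0]]
ft_force: [-0.2, 0.6, -0.2]
grip_width: 0.085
```

Emit:
{"method": "jog_arm", "body": {"dr": [[0, 0, 0], [0, 0, 0], [0, 0, 0], [0, 0, 0], [0, 0, 0], [0, 0, 0], [0, 0, 0], [0, 0, 0], [0, 0, 0], [0, 0, 0]], "slide": [[0, 0, 0.008], [0, 0, 0.008], [0, 0, 0.008], [0, 0, 0.008], [0, 0, 0.008], [0, 0, 0.008], [0, 0, 0.005], [0, 0, 0.003], [0, 0, 0], [0, 0, 0]], "gripper": [1, 1, 1, 1, 1, 1, 1, 1, 1, 1]}}

```text
time_s: 4.2
position: [0.5086, -0.1256, 0.1505]
tool_rot: [[0.307, -0.952, 0.0], [-0.952, -0.307, -0.0], [0.0, -0.0, -1.0]]
ft_force: [-0.1, 0.6, -1.3]
grip_width: 0.0852
```

```bash
python3 - <<'E'
from rig import observe, viewer, env
import cv2
im=viewer.get_image("wrist"); s=observe(); print(s["time_s"],s["position"],s["ft_force"])
b=viewer.get_image("scene")["pixels"][170:290,210:360]
cv2.imwrite("pics/w2.png",im["pixels"]); cv2.imwrite("pics/s2.png",cv2.resize(b,None,fx=4,fy=4))
E
```

```text
4.25 [ 0.50860381 -0.12562887  0.15062747] [-0.31937105  0.48762426 -0.70109757]
```

View pics/w2.png

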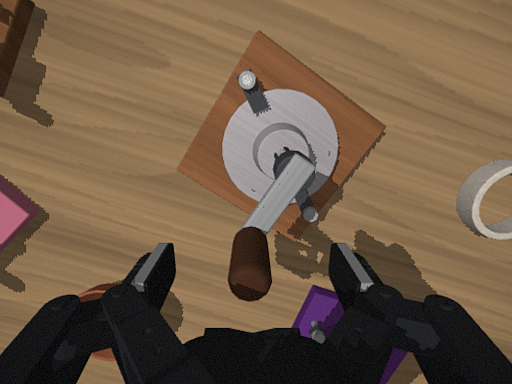

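View pics/s2.png

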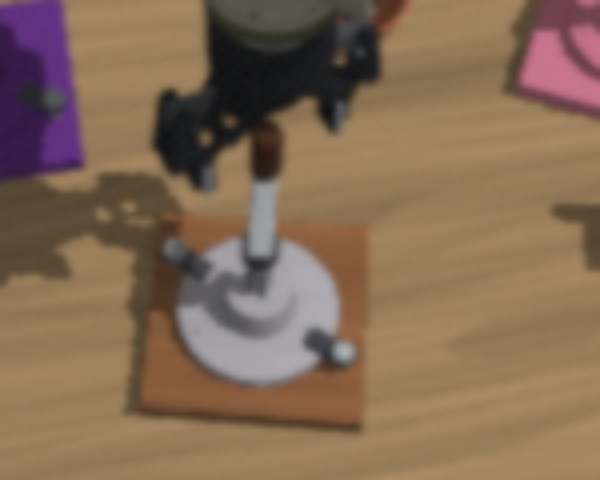

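The knob at about (249,262) is centred between the pads in the wrist view. Closing on it.

Emit:
{"method": "jog_arm", "body": {"dr": [[0, 0, 0], [0, 0, 0], [0, 0, 0], [0, 0, 0], [0, 0, 0], [0, 0, 0], [0, 0, 0], [0, 0, 0], [0, 0, 0], [0, 0, 0]], "slide": [[0, 0, 0], [0, 0, 0], [0, 0, 0], [0, 0, 0], [0, 0, 0], [0, 0, 0], [0, 0, 0], [0, 0, 0], [0, 0, 0], [0, 0, 0]], "gripper": [0.2, -0.2, -0.6, -1, -1, -1, -1, -1, -1, -1], "force": 40}}

```text
time_s: 5.3
position: [0.5083, -0.1254, 0.1504]
tool_rot: [[0.307, -0.952, -0.0], [-0.952, -0.307, 0.0], [-0.0, 0.0, -1.0]]
ft_force: [-2.1, 2.5, 4.2]
grip_width: 0.0208
```

```bash
cat > plan.py <<'E'
# rows for arc: from angle a0 to a1 (deg), n rows, tool axes fixed
import numpy as np
def plan(p0,c,r,a0,a1,n,Rt):
    s=np.linspace(0,1,n+1); s=(s-np.sin(2*np.pi*s)/(2*np.pi))*.4+s*.6
    a=np.radians(a0+(a1-a0)*s)
    P=np.c_[c[0]+r*np.cos(a),c[1]+r*np.sin(a),0*a]; P[0,:2]=p0
    D=np.diff(P@Rt,axis=0); D[:,2]=0
    # rounded so that errors do not add up
    C=np.round(np.cumsum(D,0),3); D=np.diff(np.vstack([0*C[:1],C]),axis=0)
    for i in range(0,n,10): print([[round(float(v),4) for v in r] for r in D[i:i+10]])
E
python3 - <<'E'
from rig import observe
from plan import *
s=observe(); p=s["position"]; print(s["grip_width"],p,s["ft_force"])
R=np.array([[.3067,-.9518,0],[-.9518,-.3067,0],[0,0,-1]])
c=(.5558,-.1400); print(np.hypot(*(p[:2]-c)),np.degrees(np.arctan2(p[1]-c[1],p[0]-c[0])))
plan(p[:2],c,.0495,163.5,-16.5,20,R)
E
```

```text
0.02079755861992453 [ 0.5083249  -0.12543098  0.15038058] [-2.13262165  2.52226795  4.20701225]
0.04966025663515439 162.93994899451505
[[-0.003, -0.003, 0.0], [-0.004, -0.003, 0.0], [-0.004, -0.004, 0.0], [-0.003, -0.006, 0.0], [-0.003, -0.006, 0.0], [-0.003, -0.008, 0.0], [-0.001, -0.009, 0.0], [0.001, -0.01, 0.0], [0.002, -0.01, 0.0], [0.006, -0.01, 0.0]]
[[0.007, -0.008, 0.0], [0.008, -0.006, 0.0], [0.009, -0.004, 0.0], [0.009, -0.003, 0.0], [0.008, 0.0, 0.0], [0.007, 0.0, 0.0], [0.007, 0.002, 0.0], [0.005, 0.002, 0.0], [0.004, 0.002, 0.0], [0.004, 0.002, 0.0]]
```

Emit:
{"method": "jog_arm", "body": {"dr": [[0, 0, 0], [0, 0, 0], [0, 0, 0], [0, 0, 0], [0, 0, 0], [0, 0, 0], [0, 0, 0], [0, 0, 0], [0, 0, 0], [0, 0, 0]], "slide": [[-0.003, -0.003, 0], [-0.004, -0.003, 0], [-0.004, -0.004, 0], [-0.003, -0.006, 0], [-0.003, -0.006, 0], [-0.003, -0.008, 0], [-0.001, -0.009, 0], [0.001, -0.01, 0], [0.002, -0.01, 0], [0.006, -0.01, 0]], "gripper": [-1, -1, -1, -1, -1, -1, -1, -1, -1, -1]}}

```text
time_s: 6.3
position: [0.5706, -0.0911, 0.1505]
tool_rot: [[0.308, -0.952, -0.0], [-0.952, -0.308, 0.003], [-0.003, -0.001, -1.0]]
ft_force: [-2.1, 8.9, 4.1]
grip_width: 0.0209
```

Emit:
{"method": "jog_arm", "body": {"dr": [[0, 0, 0], [0, 0, 0], [0, 0, 0], [0, 0, 0], [0, 0, 0], [0, 0, 0], [0, 0, 0], [0, 0, 0], [0, 0, 0], [0, 0, 0]], "slide": [[0.007, -0.008, 0], [0.008, -0.006, 0], [0.009, -0.004, 0.0005], [0.009, -0.003, 0], [0.008, 0, 0], [0.007, 0, 0], [0.007, 0.002, 0.0005], [0.005, 0.002, 0], [0.004, 0.002, 0], [0.004, 0.002, 0]], "gripper": [-1, -1, -1, -1, -1, -1, -1, -1, -1, -1]}}

```text
time_s: 7.3
position: [0.6037, -0.1543, 0.1496]
tool_rot: [[0.307, -0.952, 0.001], [-0.952, -0.307, -0.001], [0.001, -0.001, -1.0]]
ft_force: [3.6, 1.8, 4.6]
grip_width: 0.0209
```

Emit:
{"method": "jog_arm", "body": {"dr": [[0, 0, 0], [0, 0, 0], [0, 0, 0], [0, 0, 0], [0, 0, 0], [0, 0, 0], [0, 0, 0], [0, 0, 0], [0, 0, 0], [0, 0, 0]], "slide": [[0, 0, 0], [0, 0, 0], [0, 0, 0], [0, 0, 0], [0, 0, 0], [0, 0, 0], [0, 0, 0], [0, 0, 0], [0, 0, 0], [0, 0, 0]], "gripper": [-1, -1, -1, -1, -1, -1, -1, -1, -1, -1]}}

```text
time_s: 8.3
position: [0.6037, -0.1542, 0.1495]
tool_rot: [[0.307, -0.952, 0.0], [-0.952, -0.307, -0.001], [0.001, 0.0, -1.0]]
ft_force: [4.0, -2.2, 5.5]
grip_width: 0.0206
```

```bash
python3 - <<'E'
from rig import observe, viewer
from plan import *
import cv2
s=observe(); p=s["position"]; print(s["grip_width"],p,s["ft_force"],s["qvel"].round(2))
R=np.array([[.3067,-.9518,0],[-.9518,-.3067,0],[0,0,-1]])
c=(.5558,-.1400); a=np.degrees(np.arctan2(p[1]-c[1],p[0]-c[0]));print(np.hypot(*(p[:2]-c)),a)
plan(p[:2],c,.0495,a,73.5,10,R)
cv2.imwrite("pics/w3.png",viewer.get_image("wrist")["pixels"])
E
```

```text
0.020617649326155268 [ 0.60374587 -0.15416514  0.14954579] [ 4.01187371 -2.22478987  5.53252707] [-0.04 -0.03  0.07 -0.04 -0.04 -0.11]
0.04999457898455884 -16.459258860895062
[[-0.004, -0.002, 0.0], [-0.006, -0.003, 0.0], [-0.007, -0.002, 0.0], [-0.01, -0.001, 0.0], [-0.01, 0.001, 0.0], [-0.011, 0.003, 0.0], [-0.008, 0.004, 0.0], [-0.006, 0.005, 0.0], [-0.004, 0.004, 0.0], [-0.003, 0.004, 0.0]]
```

View pics/w3.png

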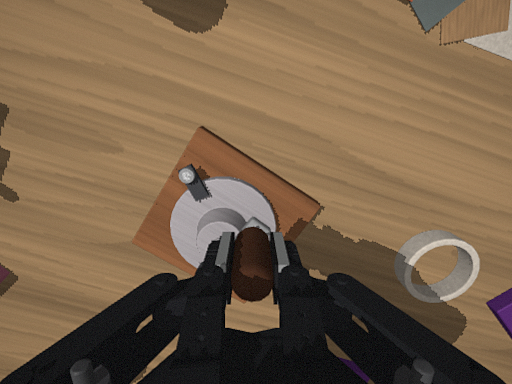

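The knob is gripped at about (252,263), the half turn is reached and the arm has stopped. Now a quarter turn back.

Emit:
{"method": "jog_arm", "body": {"dr": [[0, 0, 0], [0, 0, 0], [0, 0, 0], [0, 0, 0], [0, 0, 0], [0, 0, 0], [0, 0, 0], [0, 0, 0], [0, 0, 0], [0, 0, 0]], "slide": [[-0.004, -0.002, 0], [-0.006, -0.003, 0], [-0.007, -0.002, 0], [-0.01, -0.001, 0], [-0.01, 0.001, 0], [-0.011, 0.003, 0], [-0.008, 0.004, 0], [-0.006, 0.005, 0], [-0.004, 0.004, 0], [-0.003, 0.004, -0.0005]], "gripper": [-1, -1, -1, -1, -1, -1, -1, -1, -1, -1]}}

```text
time_s: 9.35
position: [0.5704, -0.0908, 0.1503]
tool_rot: [[0.307, -0.952, 0.002], [-0.952, -0.307, 0.001], [-0.001, -0.002, -1.0]]
ft_force: [4.3, 4.6, 4.2]
grip_width: 0.0205
```

```bash
python3 - <<'E'
from rig import observe
s=observe();print(s["position"],s["ft_force"])
E
```

```text
[ 0.57036395 -0.09078142  0.150347  ] [4.25169945 4.60420452 4.22600665]
```

Emit:
{"method": "jog_arm", "body": {"dr": [[0, 0, 0], [0, 0, 0], [0, 0, 0], [0, 0, 0], [0, 0, 0], [0, 0, 0], [0, 0, 0], [0, 0, 0], [0, 0, 0], [0, 0, 0]], "slide": [[0, 0, 0], [0, 0, 0], [0, 0, 0], [0, 0, 0], [0, 0, 0], [0, 0, 0], [0, 0, 0], [0, 0, 0], [0, 0, 0], [0, 0, 0]], "gripper": [-1, -1, -1, -1, -1, -1, -1, -1, -1, -1]}}

```text
time_s: 10.35
position: [0.57, -0.0906, 0.1502]
tool_rot: [[0.307, -0.952, 0.0], [-0.952, -0.307, 0.002], [-0.002, -0.001, -1.0]]
ft_force: [3.1, 7.0, 8.4]
grip_width: 0.0206
```

```bash
python3 - <<'E'
from rig import observe, viewer
from plan import *
import cv2
s=observe(); p=s["position"]; print(s["grip_width"],p,s["ft_force"],s["qvel"].round(2))
R=np.array([[.3067,-.9518,0],[-.9518,-.3067,0],[0,0,-1]])
c=(.5558,-.1400); a=np.degrees(np.arctan2(p[1]-c[1],p[0]-c[0]));print(np.hypot(*(p[:2]-c)),a)
plan(p[:2],c,.050,a,-106.5,20,R)
E
```

```text
0.020627028566817886 [ 0.57003144 -0.09061213  0.15016223] [3.10220826 7.00050281 8.44751353] [ 0.05  0.02  0.04 -0.06  0.06 -0.12]
0.05139743088778412 73.92531234942136
[[0.004, -0.003, 0.0], [0.003, -0.004, 0.0], [0.005, -0.004, 0.0], [0.005, -0.003, 0.0], [0.007, -0.004, 0.0], [0.008, -0.002, 0.0], [0.009, -0.001, 0.0], [0.01, 0.0, 0.0], [0.01, 0.003, 0.0], [0.01, 0.005, 0.0]]
[[0.008, 0.007, 0.0], [0.006, 0.009, 0.0], [0.005, 0.009, 0.0], [0.002, 0.009, 0.0], [0.001, 0.008, 0.0], [-0.001, 0.008, 0.0], [-0.001, 0.006, 0.0], [-0.002, 0.005, 0.0], [-0.003, 0.005, 0.0], [-0.002, 0.004, 0.0]]
```

Emit:
{"method": "jog_arm", "body": {"dr": [[0, 0, 0], [0, 0, 0], [0, 0, 0], [0, 0, 0], [0, 0, 0], [0, 0, 0], [0, 0, 0], [0, 0, 0], [0, 0, 0], [0, 0, 0]], "slide": [[0.004, -0.003, 0], [0.003, -0.004, 0], [0.005, -0.004, 0], [0.005, -0.003, 0], [0.007, -0.004, 0], [0.008, -0.002, 0], [0.009, -0.001, 0], [0.01, 0, 0], [0.01, 0.003, 0], [0.01, 0.005, 0]], "gripper": [-1, -1, -1, -1, -1, -1, -1, -1, -1, -1]}}

```text
time_s: 11.35
position: [0.604, -0.1552, 0.1494]
tool_rot: [[0.308, -0.952, -0.001], [-0.952, -0.308, 0.001], [-0.002, 0.001, -1.0]]
ft_force: [1.1, 3.1, 2.1]
grip_width: 0.0207
```

Emit:
{"method": "jog_arm", "body": {"dr": [[0, 0, 0], [0, 0, 0], [0, 0, 0], [0, 0, 0], [0, 0, 0], [0, 0, 0], [0, 0, 0], [0, 0, 0], [0, 0, 0], [0, 0, 0]], "slide": [[0.008, 0.007, 0.0005], [0.006, 0.009, 0], [0.005, 0.009, 0], [0.002, 0.009, 0], [0.001, 0.008, 0], [-0.001, 0.008, 0.0005], [-0.001, 0.006, 0], [-0.002, 0.005, 0], [-0.003, 0.005, 0], [-0.002, 0.004, 0]], "gripper": [-1, -1, -1, -1, -1, -1, -1, -1, -1, -1]}}

```text
time_s: 12.35
position: [0.5409, -0.1879, 0.1481]
tool_rot: [[0.307, -0.952, -0.0], [-0.952, -0.307, 0.004], [-0.004, -0.001, -1.0]]
ft_force: [5.7, 10.6, -1.8]
grip_width: 0.0208
```

Emit:
{"method": "jog_arm", "body": {"dr": [[0, 0, 0], [0, 0, 0], [0, 0, 0], [0, 0, 0], [0, 0, 0], [0, 0, 0], [0, 0, 0], [0, 0, 0], [0, 0, 0], [0, 0, 0]], "slide": [[0, 0, 0], [0, 0, 0], [0, 0, 0], [0, 0, 0], [0, 0, 0], [0, 0, 0], [0, 0, 0], [0, 0, 0], [0, 0, 0], [0, 0, 0]], "gripper": [-1, -1, -1, -1, -1, -1, -1, -1, -1, -1]}}

```text
time_s: 13.35
position: [0.5408, -0.1878, 0.148]
tool_rot: [[0.307, -0.952, -0.001], [-0.952, -0.307, 0.004], [-0.005, 0.0, -1.0]]
ft_force: [3.6, 9.8, 1.2]
grip_width: 0.021
```

```bash
python3 - <<'E'
from rig import observe, viewer
import numpy as np,cv2
s=observe(); p=s["position"]; print(s["grip_width"],p,s["ft_force"],s["qvel"].round(2))
c=(.5558,-.1400); a=np.degrees(np.arctan2(p[1]-c[1],p[0]-c[0]));print(np.hypot(*(p[:2]-c)),a)
cv2.imwrite("pics/w4.png",viewer.get_image("wrist")["pixels"])
E
```

```text
0.020962976691209136 [ 0.54084726 -0.18776855  0.14801391] [3.56360087 9.78733005 1.23883089] [-0.11  0.03 -0.01  0.15  0.03 -0.  ]
0.05005415459274592 -107.38141724290959
```

View pics/w4.png

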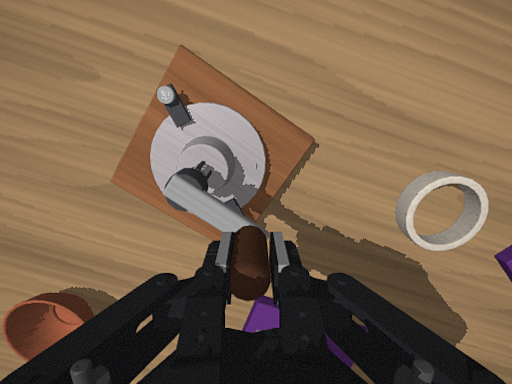

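The crank is at three quarters of a turn and at rest. Releasing.

Emit:
{"method": "jog_arm", "body": {"dr": [[0, 0, 0], [0, 0, 0], [0, 0, 0], [0, 0, 0], [0, 0, 0], [0, 0, 0], [0, 0, 0], [0, 0, 0], [0, 0, 0], [0, 0, 0]], "slide": [[0, 0, 0], [0, 0, 0], [0, 0, 0], [0, 0, 0], [0, 0, 0], [0, 0, 0], [0, 0, 0], [0, 0, 0], [0, 0, 0], [0, 0, 0]], "gripper": [-0.6, -0.5, -0.4, -0.2, 0, 0.2, 0.3, 0.3, 0.3, 0.3]}}

```text
time_s: 14.4
position: [0.5416, -0.1894, 0.1488]
tool_rot: [[0.307, -0.952, -0.0], [-0.952, -0.307, -0.0], [-0.0, 0.0, -1.0]]
ft_force: [-0.4, -0.2, -0.5]
grip_width: 0.0555
```

Emit:
{"method": "jog_arm", "body": {"dr": [[0, 0, 0], [0, 0, 0], [0, 0, 0], [0, 0, 0], [0, 0, 0], [0, 0, 0], [0, 0, 0], [0, 0, 0], [0, 0, 0], [0, 0, 0]], "slide": [[0, 0, -0.005], [0, 0, -0.012], [0, 0, -0.012], [0, 0, -0.012], [0, 0, -0.012], [0, 0, -0.012], [0, 0, -0.012], [0, 0, -0.012], [0, 0, -0.006], [0, 0, 0]], "gripper": [0.3, 0.3, 0.3, 0.3, 0.3, 0.3, 0.3, 0.3, 0.3, 0.3]}}

```text
time_s: 15.4
position: [0.5418, -0.1896, 0.2447]
tool_rot: [[0.307, -0.952, 0.001], [-0.952, -0.307, -0.001], [0.001, -0.001, -1.0]]
ft_force: [-0.5, -0.2, -0.6]
grip_width: 0.0557
```

```bash
python3 - <<'E'
from rig import observe, viewer
import numpy as np,cv2
s=observe(); print(s["time_s"],s["grip_width"],s["position"],s["ft_force"],s["qvel"].round(2))
b=viewer.get_image("scene")["pixels"][150:300,200:420]
w=viewer.get_image("wrist")["pixels"]
cv2.imwrite("pics/s5.png",cv2.resize(b,None,fx=3.5,fy=3.5,interpolation=cv2.INTER_CUBIC)); cv2.imwrite("pics/w5.png",w)
E
```

```text
15.4 0.0557195522214212 [ 0.5418481  -0.18959809  0.2447113 ] [-0.46992303 -0.2346651  -0.64054627] [-0.03  0.93  1.77 -0.04 -1.16 -0.03]
```

View pics/s5.png

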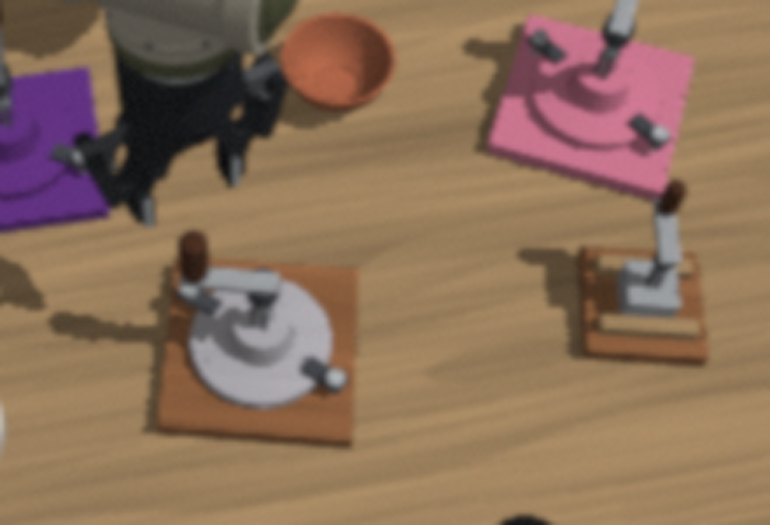

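View pics/w5.png

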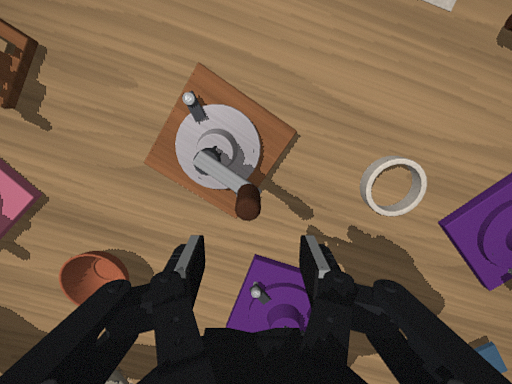

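The crank is released. In the scene crop the knob is at (193,255), a quarter turn anticlockwise of its start direction, which equals three quarters clockwise. The gripper is clear above it and the nut tap is unmoved. Handing in.

```bash
python3 - <<'E'
from rig import observe, viewer, env
from h import *
im=viewer.get_image("scene")
u,v=200+193.5/3.5-.5,150+256/3.5-.5
X=atz(im,u,v,.150)
print(X, np.degrees(np.arctan2(X[1]+.14,X[0]-.5558)))
print(env.close_job())
E
```

```text
[ 0.53835571 -0.18659771  0.15      ] -110.52385716278683
the job is handed in; nothing more can be done
None
```

I turned the hub tap half a turn forward, a quarter turn back, then half a turn forward again. The arm stood still for about a second at each of the three points. I then let go, raised the gripper clear, and handed the job in at about 15.5 s; handing in reports no verdict.

**Final angle:** the arm's measured position put the knob at -107° about the tap's axis, and the last scene picture put it at -110.5°. The target was -106.5°, so both are within 4°, well inside the 23° limit. I measured the angles from the knob and arm positions, because the joint itself can't be read.

**Forces and clearance:** the wrist force readings I took stayed below about 12 N while turning, and were near zero after release. In the last pictures the nut tap and the coloured look-alikes had not moved.

No check failed. The camera and arm readings of the knob differed by only 2–3 mm.

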